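Re-arm the interlock key switch and take its key out

ROBOT

A 6-joint arm with a two-finger parallel gripper is mounted at the origin on a cart in front of the work surface, level with it; the furniture and walls round the work are solid. World frame = base frame: x ahead of the robot, y to its left, z up, the work surface at z = 0. Lengths are in mm, angles in rad, forces in N, time in s.
With the tool pointing down it reaches from about 275 to 1000 mm from the base axis. Payload 8.4 kg.
Tool frame: the origin (TCP) lies midway between the tips of the shut fingers; the grasp point (between the pads) lies 19 mm behind it; z points along the fingers, y is the line along which they close (so a half turn about z gives the same grasp; the last joint's range is limited). The gripper opens to 85 mm and grips with 20 to 120 N. Pads are 22 mm wide; open, the fingers measure 114 mm over their backs; the gripper's body (76 mm by 85 mm) begins 54 mm behind the grasp point. The pads swing forward as they close: fully open they stand 13 mm farther back than shut.
Start: joints at [-1.228, 0.353, 1.633, -0, 1.155, -0.002], TCP at [211.254, -588.217, 231.281] pointing down, gripper open.
Joint ranges: [-2.63, 2.63], [-0.92, 2.1], [0.06, 2.66], [-1.3, 4.44], [0, 2.69], [-3.02, 3.02]. Speed limits (rad/s): [2.22, 2.22, 2.79, 3.14, 3.14, 3.14].

INTERFACE

Orientations are given as [roll, pitch, yaw] about the fixed x, y, z axes, in that order (R = Rz(yaw) Ry(pitch) Rx(roll)).
In Python, from rig import r, imaging gives the robot as it stands. The module is installed in compiled form; this text tells all that it offers.
- The arm moves only by the tool arm_command, never from a script. Its argument "deltas" is a list of rows, each an object of numbers: "hand": the finger opening in mm, from 0 to 85.4; "tx", "ty", "tz": the shift along the tool's x, y, z in mm; "wx", "wy", "wz": the turn, a rotation vector about the tool's x, y, z in rad. A call has 1 to 8 rows; each row shifts and turns the commanded pose from where the row before left it, along the tool's axes as they then stand; what a row does not reach is not made up. A row lasts 1/8 s, in which the tool goes at most 62.5 mm and 10.7 degrees, less where a joint would pass 70% of its speed; a pose out of reach is approached as far as the arm can. A call with a gripper value outside its range is refused whole. The fingers move at their own pace and stop on an object; "squeeze" is the grip in N (left out, the last holds). Time passes only in rows, so rows that do not move let the fingers close. It gives the time, the measured TCP pose, the force, the opening and the grip force at its end, in the units of the state.
- r.sense(): the state, without advancing time (a new reading comes with each control period).
- imaging.grab_frame(name): name is "scene" or "top"; returns a dict with "image" (480x640x3 uint8, red, green, blue), "mtx" (3x3 intrinsics, pixels), "D" ([k1, k2, p1, p2, k3] as OpenCV has them; the pictures are not rectified), "world_to_cam" (4x4, takes a point from world to camera coordinates). Camera axes: x right, y up, looking along -z (the intrinsics and any distortion apply to the point x, -y, -z); pixel columns grow to the right and rows downward; lengths in mm; the calibration is good to about 2 mm. A picture is of the moment at which its call begins. There is no depth.
- r.sign_off(): hands the job in; it is judged then, once.
The state is a dict: "clock": time; "qpos": joint angles; "qvel": joint speeds; "joint_efforts": joint torques, N m; "eef_pos": TCP position; "tcp_rot": TCP orientation; "contact_force": force on the tool from outside, world axes, zero at the start; "wrist_torque": the same for the moment, N m; "opening": opening from 0.0 (shut) to 1.0 (fully open); "grasp_force": force on a finger pad.
Only numpy, scipy, OpenCV 4.12 (cv2) and the standard library are available. Lean on these libraries where they do the work, as an engineer would, in place of code of your own. Each camera call takes 0.05 s, during which the arm holds its last target. There are 200 camera calls.

TASK

Re-arm the interlock: turn the key that stands in the lock box clockwise (seen from above) as far as it will go, then turn it back to the one position where it will come out, draw it out and stand it in the slot of the wooden key stand, pushed fully down. The place where the key comes out is not marked and has to be felt for; never force the key, and leave the other things on the bench where they are.

Things in the scene. Friction and masses are not known exactly. Their poses are not given: they have to be found in the camera images.
- key: flat key upright in the lock box. Origin: centre of the foot's underside; z up, x along width, y through thickness. Steel foot 26 x 5 mm (x, y), z = 0 to 8; round neck 4.8 mm across to 15; steel blade 26 x 5 to 44; black plastic bow 36 x 8 to 82. 60 g. Starts with the lock box's yaw, foot 24 mm and bow 68 to 106 mm over the bench. Both ways round are alike.
- key_bow (a point): the place to pinch the key across its 8 mm thickness (along the key's y): on its axis, 66 mm above the underside of the foot
- lock_box: grey enclosure fixed to the bench, 104 x 84 x 60 mm (x, y, z), steel collar 55 mm across and 3 mm high round the lock in the middle of its top, black cable gland on its +x end. Origin: centre of its underside, on the lock's vertical axis. The key's foot stands on the lock's floor, 24 mm over the bench; the keyway leaves the blade 0.7 mm each side in thickness and 1 mm in width.
- lock_face (a point): lock axis at the collar's top, 63 mm over the bench. Inside, a hidden plate 1.5 mm over the key's foot keeps the key in except at one angle, where the foot passes freely upward, about 0.1 rad either side. That angle is new each time, anywhere from 0.2 to 1.15 rad clockwise of the start. Elsewhere a light pull stops the key after 1.5 mm; there it lifts out, clear of the collar after 40 mm.
- cylinder (a joint): turn of the lock's cylinder in rad: 0 at the start, growing clockwise seen from above; at 1.4 it meets a firm sprung stop (3 N m per rad; turning on with over 0.25 N m is forcing it). The key turns it against a friction of 0.04 N m, with up to 0.06 rad of play between key and cylinder; it stays where it is left.
- key_stand: light wooden block fixed to the bench, 64 x 50 x 44 mm (x, y, z) on a low foot of 74 x 60 mm, with one upright slot in the middle of its top, 32 mm along x and 9 mm along y, 34 mm deep. Origin: centre of its underside.
- stand_slot (a point): centre of the floor of the stand's slot, 10 mm over the bench, where the underside of the stowed key's foot rests; x along the slot's length
- reagent_bottle: bystander: white bottle with a screw cap, 56 mm across, 99 mm high; origin at the centre of its underside
- dye_bottle: bystander: small amber bottle, 30 mm across, 66 mm high, between lock box and key stand; origin at the centre of its underside
- timer: bystander: bench timer 66 x 66 x 18 mm; origin at the centre of its underside
- tape_roll: bystander: roll of tape 68 mm across, 20 mm high, lying flat; origin at the centre of its underside
Things that resemble listed ones, but are neither listed nor needed, are in the scene too. There is more than one size of the key_stand; the one meant has the size given above.

How it is judged (in metres and radians):
On the way, in this order (a step that is already met when the one before it is completed fails the run):
1. the key is turned clockwise to the stop, still in the lock (value of joint cylinder above 1.33 rad and z of key in the frame of lock_box below 0.03 m), for 0.1 s.
2. the key is turned back and drawn up out of the lock (value of joint cylinder below 1.29 rad and z of key in the frame of lock_box above 0.064 m), for 0.1 s.
At the end, for the whole second after the job is handed in: the key stands in the slot of the key stand, its foot within 4 mm of the slot's floor and 7 mm of its middle, leaning less than 0.25 rad, at rest and let go (horizontal distance between key and stand_slot below 0.007 m and z of key in the frame of stand_slot below 0.004 m and angle between key's own z axis and vertical below 0.25 rad and linear speed of key below 0.02 m/s and contact force between the fingers and key below 0.1 N); the robot touches nothing.
It fails at once if the key is forced: more than 30 N between key and lock (contact force between key and lock_box above 30 N).
It fails at once if a bystander is pushed more than 20 mm (distance of any of reagent_bottle, dye_bottle, timer, tape_roll from where it was at the start of the episode above 0.02 m).
It also fails if it takes over 72 s, if anything falls off the work surface, if the arm or the gripper's body presses on something with over 40 N, if the wrist force passes 120 N, or if a joint passes its speed limit or range.

## Working session

There is one attempt and no reset: what is moved stays moved. The work goes in short steps, Python scripts to look and compute and a tool call to move; the robot and the scene stay as the last step left them, time stands still between calls to the robot, and variables do not carry over. Pictures are saved under pics/ and viewed, at most 10 in all, crops included, and the job is handed in when it is done.

Besides the shell and the picture viewer there is one more tool, called after "Call:" as name(argument=value, ...), one argument or row to a line, values as JSON. arm_command: Moves the arm, as the interface text tells. Its arguments: {"type":"object","properties":{"deltas":{"type":"array"},"squeeze":{"type":"number"}},"required":["deltas"]}

```bash
mkdir -p pics
python3 - <<'E'
from rig import r, imaging
import cv2,pickle
s=r.sense();print(s)
for n in("scene","top"):
    f=imaging.grab_frame(n);pickle.dump(f,open(n+'.pkl','wb'))
    cv2.imwrite(f'pics/{n}0.png',f['image'][:,:,::-1]);print(f['mtx'],f['D'],f['world_to_cam'])
E
```

```text
{'clock': 0.0, 'qpos': array([-1.22839811e+00,  3.53647769e-01,  1.63415430e+00,  1.38302507e-06,
        1.15519916e+00, -2.42958261e-03]), 'qvel': array([-0.00042337, -0.0002396 ,  0.00066558,  0.00064856,  0.00149214,
       -0.00117928]), 'joint_efforts': array([ 1.89681530e-03, -6.05254769e+01, -3.42069376e+01,  1.71142447e-04,
        9.37520061e-03,  2.23854965e-05]), 'eef_pos': array([ 211.09083551, -587.75506876,  230.55329324]), 'tcp_rot': array([-3.14018409e+00, -4.68674650e-06,  3.44827241e-01]), 'contact_force': array([-0.08248429,  0.79260899,  0.09754739]), 'wrist_torque': array([0.03136325, 0.07960188, 0.01635681]), 'grasp_force': 0.0, 'opening': 0.996176121071258}
[[505.30844367   0.         329.1925757 ]
 [  0.         505.30844367 239.64922208]
 [  0.           0.           1.        ]] [-0.04808657  0.          0.          0.          0.        ] [[-6.51770452e-01 -7.58358277e-01 -9.38092344e-03  3.13043979e+02]
 [ 3.13756312e-01 -2.80877363e-01  9.07008756e-01 -2.50961461e+02]
 [-6.90472486e-01  5.88218183e-01  4.21007262e-01 -6.86694952e+02]
 [ 0.00000000e+00  0.00000000e+00  0.00000000e+00  1.00000000e+00]]
[[435.61472704   0.         318.56225207]
 [  0.         435.61472704 235.73852492]
 [  0.           0.           1.        ]] [-0.04888654  0.          0.          0.          0.        ] [[ 1.98400402e-03 -9.99984466e-01  5.20882377e-03 -2.03777316e+01]
 [ 9.87970651e-01  2.76555218e-03  1.54616764e-01 -5.41491346e+02]
 [-1.54628768e-01  4.83940474e-03  9.87960791e-01 -9.65569759e+02]
 [ 0.00000000e+00  0.00000000e+00  0.00000000e+00  1.00000000e+00]]
```

View pics/top0.png

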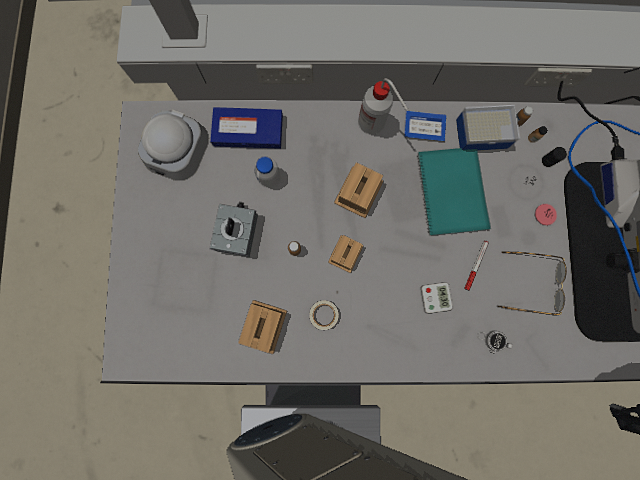

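View pics/scene0.png

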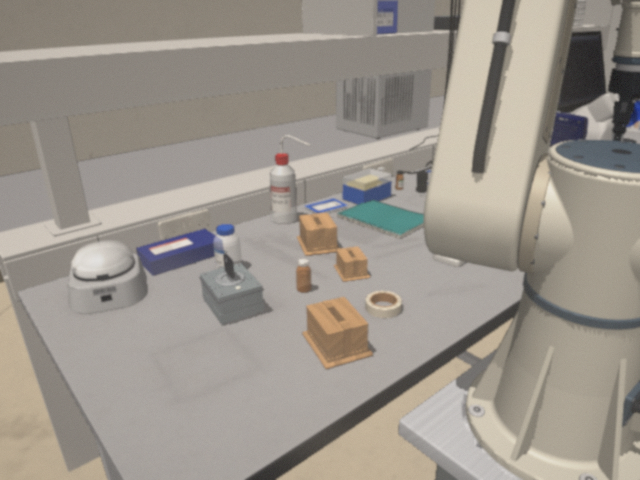

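Top view: lock box at about (233,229), stands at (360,189), (347,253) and (263,326), dye bottle at (294,248). The scene view shows the same layout. I'll enlarge the crops.

Run:
```python
import cv2,pickle,numpy as np
f=pickle.load(open('top.pkl','rb'))['image'][:,:,::-1]
a=cv2.resize(f[195:265,200:270],(400,400),interpolation=cv2.INTER_CUBIC)
b=cv2.resize(f[225:281,320:376],(400,400),interpolation=cv2.INTER_CUBIC)
c=cv2.resize(f[155:225,325:395],(300,300),interpolation=cv2.INTER_CUBIC)
d=cv2.resize(f[290:360,228:298],(300,300),interpolation=cv2.INTER_CUBIC)
im=np.zeros((600,800,3),np.uint8)
im[:400,:400]=a;im[:400,400:]=b
im=np.vstack([np.hstack([a[:,:],b]),]);im2=np.hstack([c,d]);
o=np.zeros((600,800,3),np.uint8);o[:300,:300]=cv2.resize(a,(300,300));o[:300,300:600]=cv2.resize(b,(300,300));o[300:,:600]=im2
cv2.imwrite('pics/crop1.png',o)
```

```text
(no output)
```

View pics/crop1.png

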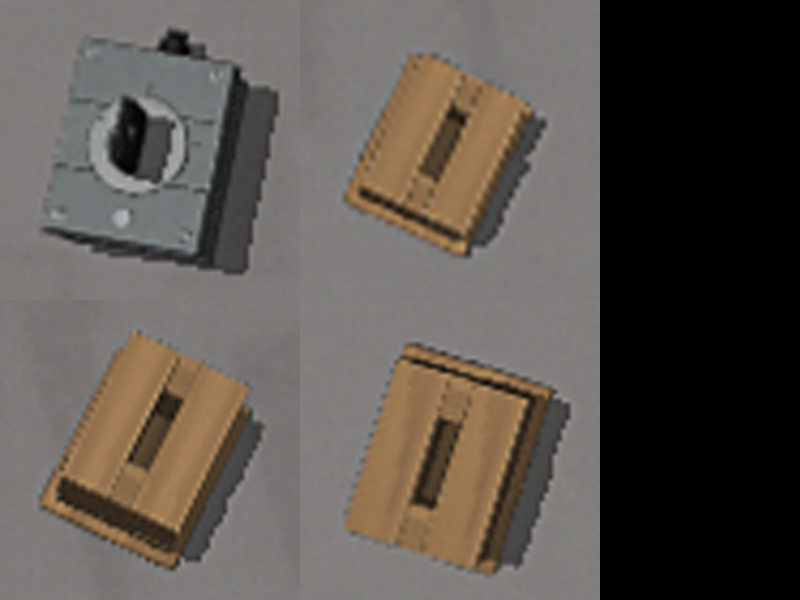

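The lock box's gland end points to image-up, which is world +x, with a slight tilt. Next I fit poses from the corners I picked.

```bash
cat > h.py <<'E'
import cv2,pickle,numpy as np
from scipy.optimize import least_squares
def proj(f,P):
    P=np.atleast_2d(P);c=P@f['world_to_cam'][:3,:3].T+f['world_to_cam'][:3,3]
    c=c*[1,-1,-1]
    return cv2.projectPoints(c.reshape(-1,1,3),np.zeros(3),np.zeros(3),f['mtx'],f['D'])[0].reshape(-1,2)
def rz(a): return np.array([[np.cos(a),-np.sin(a),0],[np.sin(a),np.cos(a),0],[0,0,1]])
E
python3 - <<'E'
from h import *
T=pickle.load(open('top.pkl','rb'))
def fit(name,px,obj,x0,sc=True):
    px=np.array(px,float);obj=np.array(obj,float)
    def pts(p): return (p[3] if sc else 1)*obj@rz(p[2]).T+[p[0],p[1],0]
    s=least_squares(lambda p:(proj(T,pts(p))-px).ravel(),x0+[1.])
    print(name,s.x.round(3),np.abs(s.fun).max().round(2))
def cr(pts,ox,oy,k,x0,y0): return [((x-ox+.5)/k+x0-.5,(y-oy+.5)/k+y0-.5) for x,y in pts]
k=300/70
# object corners with stand x axis ~ image up, y ~ left: TL(+,+) TR(+,-) BR(-,-) BL(-,+)
top=lambda L,W,H:[(L/2,W/2,H),(L/2,-W/2,H),(-L/2,-W/2,H),(-L/2,W/2,H)]
t=top(64,50,44)
fit('lock',cr([(85,38),(243,68),(205,250),(43,230)],0,0,k,200,195),top(104,84,60),[550,160,-.2])
fit('small',cr([(418,55),(531,105),(470,238),(360,187),(347,200),(466,254)],300,0,300/56,320,225),t+[(-37,30,4),(-37,-30,4)],[500,-90,-.4])
fit('upper',cr([(137,333),(247,385),(180,533),(60,478),(41,505),(175,569)],0,300,k,325,155),t+[(-37,30,4),(-37,-30,4)],[650,-100,-.4])
fit('lower',cr([(400,360),(533,400),(492,573),(347,527),(408,345),(551,390)],300,300,k,228,290),t+[(37,30,4),(37,-30,4)],[300,90,-.2])
E
```

```text
lock [ 5.54595e+02  1.75575e+02 -1.66000e-01  1.00500e+00] 1.25
small [ 5.04628e+02 -8.38460e+01 -4.27000e-01  9.88000e-01] 0.9
upper [ 6.57003e+02 -1.17171e+02 -4.52000e-01  1.39800e+00] 0.92
lower [ 3.32331e+02  1.07862e+02 -2.68000e-01  1.40800e+00] 2.11
```

```bash
cat >> h.py <<'E'
from scipy.optimize import minimize
from scipy.ndimage import map_coordinates
def rect(L,W,z,n=40):
    c=np.array([(L/2,W/2,z),(L/2,-W/2,z),(-L/2,-W/2,z),(-L/2,W/2,z)]);t=np.linspace(0,1,n,endpoint=False)[:,None]
    return np.vstack([c[i]+(c[(i+1)%4]-c[i])*t for i in range(4)])
def circ(d,z):
    a=np.linspace(0,2*np.pi,80);return np.c_[d/2*np.cos(a),d/2*np.sin(a),a*0+z]
def edgefit(F,obj,x0):
    G=[]
    for f in F:
        g=cv2.GaussianBlur(cv2.cvtColor(f['image'],cv2.COLOR_RGB2GRAY).astype(np.float32),(0,0),.7)
        G.append(np.minimum(np.hypot(cv2.Sobel(g,5,1,0),cv2.Sobel(g,5,0,1)),150))
    sc=np.array([1,1,.02])
    def cost(p):
        p=p*sc;P=obj@rz(p[2]).T+[p[0],p[1],0]
        return -sum(map_coordinates(g,proj(f,P).T[::-1],order=1).mean() for f,g in zip(F,G))
    best=min((minimize(cost,(np.array(x0)+d)/sc,method='Nelder-Mead',options=dict(initial_simplex=None)) for d in np.random.default_rng(0).normal(size=(12,3))*[2,2,.03]),key=lambda s:s.fun)
    return (best.x*sc).round(3),round(best.fun,1)
E
python3 - <<'E'
from h import *
T=pickle.load(open('top.pkl','rb'));S=pickle.load(open('scene.pkl','rb'))
for F,n in(([T],'top'),([S],'scene'),([T,S],'both')):
    print(n,'lock',*edgefit(F,np.vstack([rect(104,84,60),circ(55,63)]),[554.6,175.6,-.17]))
    print(n,'stand',*edgefit(F,np.vstack([rect(64,50,44),rect(32,9,44)]),[504.6,-83.8,-.43]))
E
```

```text
top lock [ 5.56526e+02  1.78662e+02 -1.82000e-01] -97.4
top stand [ 5.05422e+02 -8.35020e+01 -4.42000e-01] -115.5
scene lock [ 5.53031e+02  1.80048e+02 -1.82000e-01] -63.4
scene stand [505.467 -83.     -0.506] -80.5
both lock [ 5.55812e+02  1.79542e+02 -1.83000e-01] -156.6
both stand [ 5.05468e+02 -8.33560e+01 -4.57000e-01] -194.7
```

Stand is the middle, small one: about (505.5, -83.4), yaw -0.457. Lock is at about (555.8, 179.4), yaw -0.183. I move above the lock now.

Call:
arm_command(
  deltas=[
    {"tx": 36.5, "ty": -37.8, "hand": 50},
    {"tx": 36.5, "ty": -37.8},
    {"tx": 36.5, "ty": -37.8},
    {"tx": 36.5, "ty": -37.8},
    {"tx": 36.5, "ty": -37.8},
    {"tx": 36.5, "ty": -37.8},
    {"tx": 36.5, "ty": -37.8},
    {"tx": 36.5, "ty": -37.8},
  ],
  squeeze=20,
)

```text
schema error: expected keys hand, tx, ty, tz, wx, wy, wz
```

Call:
arm_command(
  deltas=[
    {"tx": 36.5, "ty": -37.8},
    {"tx": 36.5, "ty": -37.8},
    {"tx": 36.5, "ty": -37.8},
    {"tx": 36.5, "ty": -37.8},
    {"tx": 36.5, "ty": -37.8},
    {"tx": 36.5, "ty": -37.8},
    {"tx": 36.5, "ty": -37.8},
    {"tx": 36.5, "ty": -37.8},
  ],
)

```text
schema error: expected keys hand, tx, ty, tz, wx, wy, wz
```

Call:
arm_command(
  deltas=[
    {"wz": -0.174},
    {"wz": -0.174},
    {"wz": -0.174},
    {"wz": -0.174},
    {"wz": -0.174},
    {"wz": -0.174},
    {"wz": -0.174},
    {"wz": -0.174},
  ],
)

```text
schema error: expected keys hand, tx, ty, tz, wx, wy, wz
```

Call:
arm_command(
  deltas=[
    {"wz": -0.174},
    {"wz": -0.174},
    {"wz": -0.174},
    {"wz": -0.174},
    {"wz": -0.174},
    {"wz": -0.174},
    {"wz": -0.174},
    {},
  ],
)

```text
schema error: expected keys hand, tx, ty, tz, wx, wy, wz
```

Call:
arm_command(
  deltas=[
    {"hand": 50, "tx": 36.5, "ty": -37.8, "tz": 0, "wx": 0, "wy": 0, "wz": 0},
    {"hand": 50, "tx": 36.5, "ty": -37.8, "tz": 0, "wx": 0, "wy": 0, "wz": 0},
    {"hand": 50, "tx": 36.5, "ty": -37.8, "tz": 0, "wx": 0, "wy": 0, "wz": 0},
    {"hand": 50, "tx": 36.5, "ty": -37.8, "tz": 0, "wx": 0, "wy": 0, "wz": 0},
    {"hand": 50, "tx": 36.5, "ty": -37.8, "tz": 0, "wx": 0, "wy": 0, "wz": 0},
    {"hand": 50, "tx": 36.5, "ty": -37.8, "tz": 0, "wx": 0, "wy": 0, "wz": 0},
    {"hand": 50, "tx": 36.5, "ty": -37.8, "tz": 0, "wx": 0, "wy": 0, "wz": 0},
    {"hand": 50, "tx": 36.5, "ty": -37.8, "tz": 0, "wx": 0, "wy": 0, "wz": 0},
  ],
  squeeze=20,
)

```text
clock: 1.1
eef_pos: [384.2, -203.3, 231.2]
tcp_rot: [3.142, -0.0, 0.345]
contact_force: [-0.0, -0.1, 0.4]
opening: 0.579
grasp_force: 0.0
```

Call:
arm_command(
  deltas=[
    {"hand": 50, "tx": 36.5, "ty": -37.8, "tz": 0, "wx": 0, "wy": 0, "wz": 0},
    {"hand": 50, "tx": 36.5, "ty": -37.8, "tz": 0, "wx": 0, "wy": 0, "wz": 0},
    {"hand": 50, "tx": 36.5, "ty": -37.8, "tz": 0, "wx": 0, "wy": 0, "wz": 0},
    {"hand": 50, "tx": 36.5, "ty": -37.8, "tz": 0, "wx": 0, "wy": 0, "wz": 0},
    {"hand": 50, "tx": 36.5, "ty": -37.8, "tz": 0, "wx": 0, "wy": 0, "wz": 0},
    {"hand": 50, "tx": 36.5, "ty": -37.8, "tz": 0, "wx": 0, "wy": 0, "wz": 0},
    {"hand": 50, "tx": 36.5, "ty": -37.8, "tz": 0, "wx": 0, "wy": 0, "wz": 0},
    {"hand": 50, "tx": 36.5, "ty": -37.8, "tz": 0, "wx": 0, "wy": 0, "wz": 0},
  ],
)

```text
clock: 2.1
eef_pos: [556.7, 180.1, 231.0]
tcp_rot: [3.141, 0.001, 0.345]
contact_force: [1.2, -0.4, -0.9]
opening: 0.585
grasp_force: 0.0
```

Call:
arm_command(
  deltas=[
    {"hand": 50, "tx": 0, "ty": 0, "tz": 0, "wx": 0, "wy": 0, "wz": -0.174},
    {"hand": 50, "tx": 0, "ty": 0, "tz": 0, "wx": 0, "wy": 0, "wz": -0.174},
    {"hand": 50, "tx": 0, "ty": 0, "tz": 0, "wx": 0, "wy": 0, "wz": -0.174},
    {"hand": 50, "tx": 0, "ty": 0, "tz": 0, "wx": 0, "wy": 0, "wz": -0.174},
    {"hand": 50, "tx": 0, "ty": 0, "tz": 0, "wx": 0, "wy": 0, "wz": -0.174},
    {"hand": 50, "tx": 0, "ty": 0, "tz": 0, "wx": 0, "wy": 0, "wz": -0.174},
    {"hand": 50, "tx": 0, "ty": 0, "tz": 0, "wx": 0, "wy": 0, "wz": -0.174},
    {"hand": 50, "tx": 0, "ty": 0, "tz": 0, "wx": 0, "wy": 0, "wz": -0.174},
  ],
)

```text
clock: 3.1
eef_pos: [556.2, 178.3, 230.9]
tcp_rot: [-3.141, 0.0, 1.743]
contact_force: [-0.1, -0.3, 0.4]
opening: 0.583
grasp_force: 0.0
```

Call:
arm_command(
  deltas=[
    {"hand": 50, "tx": 0, "ty": 0, "tz": 0, "wx": 0, "wy": 0, "wz": -0.174},
    {"hand": 50, "tx": 0, "ty": 0, "tz": 0, "wx": 0, "wy": 0, "wz": -0.174},
    {"hand": 50, "tx": 0, "ty": 0, "tz": 0, "wx": 0, "wy": 0, "wz": -0.174},
    {"hand": 50, "tx": 0, "ty": 0, "tz": 0, "wx": 0, "wy": 0, "wz": -0.174},
    {"hand": 50, "tx": 0, "ty": 0, "tz": 0, "wx": 0, "wy": 0, "wz": -0.174},
    {"hand": 50, "tx": 0, "ty": 0, "tz": 0, "wx": 0, "wy": 0, "wz": -0.174},
    {"hand": 50, "tx": 0, "ty": 0, "tz": 0, "wx": 0, "wy": 0, "wz": -0.174},
    {"hand": 50, "tx": 0, "ty": 0, "tz": 0, "wx": 0, "wy": 0, "wz": 0},
  ],
)

```text
clock: 4.1
eef_pos: [556.2, 178.3, 231.0]
tcp_rot: [-3.141, -0.001, 2.954]
contact_force: [0.1, 0.1, 0.3]
opening: 0.588
grasp_force: 0.0
```

Call:
arm_command(
  deltas=[
    {"hand": 50, "tx": 0.6, "ty": 0.9, "tz": 40, "wx": 0, "wy": 0, "wz": 0},
    {"hand": 50, "tx": 0, "ty": 0, "tz": 40, "wx": 0, "wy": 0, "wz": 0},
    {"hand": 40, "tx": 0, "ty": 0, "tz": 30, "wx": 0, "wy": 0, "wz": 0},
    {"hand": 30, "tx": 0, "ty": 0, "tz": 20, "wx": 0, "wy": 0, "wz": 0},
    {"hand": 22, "tx": 0, "ty": 0, "tz": 20, "wx": 0, "wy": 0, "wz": 0},
    {"hand": 20, "tx": 0, "ty": 0, "tz": 7, "wx": 0, "wy": 0, "wz": 0},
    {"hand": 20, "tx": 0, "ty": 0, "tz": 0, "wx": 0, "wy": 0, "wz": 0},
    {"hand": 20, "tx": 0, "ty": 0, "tz": 0, "wx": 0, "wy": 0, "wz": 0},
  ],
)

```text
clock: 5.1
eef_pos: [556.6, 179.6, 75.1]
tcp_rot: [3.141, 0.001, 2.954]
contact_force: [-0.4, -0.1, -1.7]
opening: 0.234
grasp_force: 0.0
```

Run:
```python
from rig import r, imaging
import cv2,numpy as np
s=r.sense();print(s['eef_pos'],s['contact_force'],s['wrist_torque'])
o=[]
for n,(y,x) in(("scene",(230,180)),("top",(185,190))):
    f=imaging.grab_frame(n)['image'][:,:,::-1]
    o.append(cv2.resize(f[y:y+100,x:x+100],(400,400),interpolation=cv2.INTER_CUBIC))
cv2.imwrite('pics/grip1.png',np.hstack(o))
```

```text
[556.58005243 179.56553903  75.06789385] [-0.38968389 -0.11126229 -1.7294962 ] [-0.04253968 -0.02603996  0.01866343]
```

View pics/grip1.png

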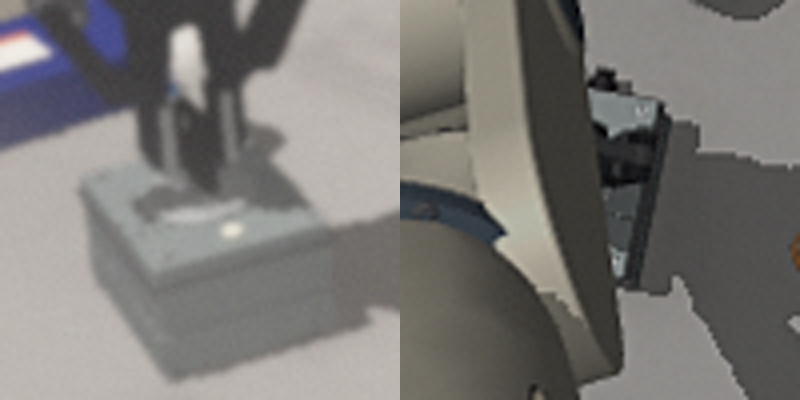

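The fingers straddle the key, visible in the scene view at about (200,150) of the crop. I close in small steps and watch for side force.

Call:
arm_command(
  deltas=[
    {"hand": 14, "tx": 0, "ty": 0, "tz": 0, "wx": 0, "wy": 0, "wz": 0},
    {"hand": 12, "tx": 0, "ty": 0, "tz": 0, "wx": 0, "wy": 0, "wz": 0},
  ],
)

```text
clock: 5.45
eef_pos: [556.2, 179.4, 74.6]
tcp_rot: [3.141, 0.0, 2.955]
contact_force: [-0.9, 0.5, -0.5]
opening: 0.14
grasp_force: 0.0
```

Call:
arm_command(
  deltas=[
    {"hand": 11, "tx": 0, "ty": 0, "tz": 0, "wx": 0, "wy": 0, "wz": 0},
    {"hand": 10, "tx": 0, "ty": 0, "tz": 0, "wx": 0, "wy": 0, "wz": 0},
  ],
)

```text
clock: 5.7
eef_pos: [556.0, 179.4, 74.3]
tcp_rot: [-3.142, -0.0, 2.955]
contact_force: [-0.2, 0.4, -0.1]
opening: 0.119
grasp_force: 0.0
```

Call:
arm_command(
  deltas=[
    {"hand": 9.5, "tx": 0, "ty": 0, "tz": 0, "wx": 0, "wy": 0, "wz": 0},
    {"hand": 9, "tx": 0, "ty": 0, "tz": 0, "wx": 0, "wy": 0, "wz": 0},
  ],
)

```text
clock: 5.95
eef_pos: [556.0, 179.4, 74.2]
tcp_rot: [-3.142, -0.0, 2.955]
contact_force: [0.0, -0.1, 0.1]
opening: 0.104
grasp_force: 0.0
```

Call:
arm_command(
  deltas=[
    {"hand": 8, "tx": 0, "ty": 0, "tz": 0, "wx": 0, "wy": 0, "wz": 0},
    {"hand": 7, "tx": 0, "ty": 0, "tz": 0, "wx": 0, "wy": 0, "wz": 0},
    {"hand": 5, "tx": 0, "ty": 0, "tz": 0, "wx": 0, "wy": 0, "wz": 0},
    {"hand": 2, "tx": 0, "ty": 0, "tz": 0, "wx": 0, "wy": 0, "wz": 0},
  ],
  squeeze=40,
)

```text
clock: 6.45
eef_pos: [556.1, 179.4, 74.4]
tcp_rot: [3.142, 0.0, 2.955]
contact_force: [0.3, -0.0, 0.4]
opening: 0.086
grasp_force: 40.5
```

```bash
python3 -c "
from rig import r
s=r.sense();print(s['eef_pos'],s['contact_force'],s['wrist_torque'],s['grasp_force'],s['qpos'])"
```

```text
[556.06441808 179.36114832  74.35264898] [ 0.3399669  -0.03412435  0.43112059] [-0.02847815  0.02076381 -0.0096616 ] 40.54242789745331 [ 3.09457032e-01  4.81747102e-01  1.84107849e+00 -1.34591310e-05
  8.18678500e-01 -1.07452633e+00]
```

Call:
arm_command(
  deltas=[
    {"hand": 2, "tx": 0, "ty": 0, "tz": 0, "wx": 0, "wy": 0, "wz": 0.05},
    {"hand": 2, "tx": 0, "ty": 0, "tz": 0, "wx": 0, "wy": 0, "wz": 0.05},
    {"hand": 2, "tx": 0, "ty": 0, "tz": 0, "wx": 0, "wy": 0, "wz": 0.05},
    {"hand": 2, "tx": 0, "ty": 0, "tz": 0, "wx": 0, "wy": 0, "wz": 0.05},
    {"hand": 2, "tx": 0, "ty": 0, "tz": 0, "wx": 0, "wy": 0, "wz": 0},
  ],
)

```text
clock: 7.08
eef_pos: [556.0, 179.2, 74.3]
tcp_rot: [-3.141, -0.0, 2.755]
contact_force: [-0.3, -2.5, 2.5]
opening: 0.09
grasp_force: 40.7
```

```bash
cat > s.py <<'E'
from rig import r
import numpy as np
s=r.sense()
for k in('clock','eef_pos','tcp_rot','contact_force','wrist_torque','grasp_force'):print(k,np.round(s[k],3))
E
python3 s.py
```

```text
clock 7.075
eef_pos [555.969 179.15   74.321]
tcp_rot [-3.141 -0.     2.755]
contact_force [-0.272 -2.546  2.456]
wrist_torque [-0.361  0.118  0.032]
grasp_force 40.68
```

Call:
arm_command(
  deltas=[
    {"hand": 2, "tx": 0, "ty": 0, "tz": 0, "wx": 0, "wy": 0, "wz": 0.06},
    {"hand": 2, "tx": 0, "ty": 0, "tz": 0, "wx": 0, "wy": 0, "wz": 0.06},
    {"hand": 2, "tx": 0, "ty": 0, "tz": 0, "wx": 0, "wy": 0, "wz": 0.06},
    {"hand": 2, "tx": 0, "ty": 0, "tz": 0, "wx": 0, "wy": 0, "wz": 0.06},
    {"hand": 2, "tx": 0, "ty": 0, "tz": 0, "wx": 0, "wy": 0, "wz": 0.06},
    {"hand": 2, "tx": 0, "ty": 0, "tz": 0, "wx": 0, "wy": 0, "wz": 0},
  ],
)

```text
clock: 7.82
eef_pos: [555.8, 178.9, 74.3]
tcp_rot: [-3.141, 0.0, 2.456]
contact_force: [-1.1, -5.1, 4.4]
opening: 0.086
grasp_force: 40.9
```

```bash
python3 s.py
```

```text
clock 7.825
eef_pos [555.79  178.878  74.326]
tcp_rot [-3.141  0.     2.456]
contact_force [-1.102 -5.088  4.419]
wrist_torque [-0.943  0.253  0.075]
grasp_force 40.914
```

Call:
arm_command(
  deltas=[
    {"hand": 2, "tx": -0.1, "ty": -0.4, "tz": 0, "wx": 0, "wy": 0, "wz": 0},
    {"hand": 2, "tx": -0.1, "ty": -0.4, "tz": -0.2, "wx": 0, "wy": 0, "wz": 0},
    {"hand": 2, "tx": 0, "ty": -0.1, "tz": 0, "wx": 0, "wy": 0, "wz": 0.06},
    {"hand": 2, "tx": 0, "ty": -0.1, "tz": 0, "wx": 0, "wy": 0, "wz": 0.06},
    {"hand": 2, "tx": 0, "ty": -0.1, "tz": 0, "wx": 0, "wy": 0, "wz": 0.06},
    {"hand": 2, "tx": 0, "ty": -0.1, "tz": 0, "wx": 0, "wy": 0, "wz": 0.06},
    {"hand": 2, "tx": 0, "ty": -0.1, "tz": 0, "wx": 0, "wy": 0, "wz": 0.06},
    {"hand": 2, "tx": 0, "ty": 0, "tz": 0, "wx": 0, "wy": 0, "wz": 0},
  ],
)

```text
clock: 8.82
eef_pos: [555.3, 178.4, 74.3]
tcp_rot: [3.142, -0.0, 2.156]
contact_force: [-0.4, -1.2, 0.7]
opening: 0.084
grasp_force: 40.5
```

```bash
python3 s.py
```

```text
clock 8.825
eef_pos [555.264 178.43   74.342]
tcp_rot [ 3.142 -0.     2.156]
contact_force [-0.361 -1.187  0.732]
wrist_torque [-0.294  0.084 -0.013]
grasp_force 40.468
```

Call:
arm_command(
  deltas=[
    {"hand": 2, "tx": 0, "ty": -0.12, "tz": 0, "wx": 0, "wy": 0, "wz": 0.07},
    {"hand": 2, "tx": 0, "ty": -0.12, "tz": 0, "wx": 0, "wy": 0, "wz": 0.07},
    {"hand": 2, "tx": 0, "ty": -0.12, "tz": 0, "wx": 0, "wy": 0, "wz": 0.07},
    {"hand": 2, "tx": 0, "ty": -0.12, "tz": 0, "wx": 0, "wy": 0, "wz": 0.07},
    {"hand": 2, "tx": 0, "ty": -0.12, "tz": 0, "wx": 0, "wy": 0, "wz": 0.07},
    {"hand": 2, "tx": 0, "ty": -0.12, "tz": 0, "wx": 0, "wy": 0, "wz": 0.07},
    {"hand": 2, "tx": 0, "ty": -0.12, "tz": 0, "wx": 0, "wy": 0, "wz": 0.07},
    {"hand": 2, "tx": 0, "ty": 0, "tz": 0, "wx": 0, "wy": 0, "wz": 0},
  ],
)

```text
clock: 9.82
eef_pos: [554.5, 178.2, 74.4]
tcp_rot: [3.142, -0.0, 1.667]
contact_force: [-0.4, -1.2, -0.2]
opening: 0.089
grasp_force: 40.3
```

```bash
python3 s.py
```

```text
clock 9.825
eef_pos [554.537 178.241  74.389]
tcp_rot [ 3.142 -0.     1.667]
contact_force [-0.393 -1.228 -0.191]
wrist_torque [-0.021  0.122  0.015]
grasp_force 40.324
```

Call:
arm_command(
  deltas=[
    {"hand": 2, "tx": 0, "ty": -0.1, "tz": 0, "wx": 0, "wy": 0, "wz": 0.05},
    {"hand": 2, "tx": 0, "ty": -0.1, "tz": 0, "wx": 0, "wy": 0, "wz": 0.04},
    {"hand": 2, "tx": 0, "ty": -0.1, "tz": 0, "wx": 0, "wy": 0, "wz": 0.03},
    {"hand": 2, "tx": 0, "ty": 0, "tz": 0, "wx": 0, "wy": 0, "wz": 0},
  ],
)

```text
clock: 10.32
eef_pos: [554.3, 178.2, 74.4]
tcp_rot: [3.142, -0.0, 1.546]
contact_force: [-1.1, 0.7, -1.9]
opening: 0.087
grasp_force: 40.2
```

```bash
python3 s.py
```

```text
clock 10.325
eef_pos [554.27  178.18   74.395]
tcp_rot [ 3.142 -0.     1.546]
contact_force [-1.099  0.714 -1.914]
wrist_torque [0.085 0.027 0.052]
grasp_force 40.159
```

Call:
arm_command(
  deltas=[
    {"hand": 2, "tx": 0, "ty": -0.05, "tz": 0, "wx": 0, "wy": 0, "wz": 0.02},
    {"hand": 2, "tx": 0, "ty": -0.05, "tz": 0, "wx": 0, "wy": 0, "wz": 0.02},
    {"hand": 2, "tx": 0, "ty": 0, "tz": 0, "wx": 0, "wy": 0, "wz": 0},
  ],
)

```text
clock: 10.7
eef_pos: [554.2, 178.1, 74.5]
tcp_rot: [3.141, -0.0, 1.505]
contact_force: [0.6, 1.0, -1.4]
opening: 0.085
grasp_force: 40.1
```

```bash
python3 s.py
```

```text
clock 10.7
eef_pos [554.203 178.085  74.486]
tcp_rot [ 3.141 -0.     1.505]
contact_force [ 0.631  0.979 -1.391]
wrist_torque [ 0.189 -0.033 -0.027]
grasp_force 40.084
```

Call:
arm_command(
  deltas=[
    {"hand": 2, "tx": 0, "ty": -0.05, "tz": 0, "wx": 0, "wy": 0, "wz": 0.02},
    {"hand": 2, "tx": 0, "ty": -0.05, "tz": 0, "wx": 0, "wy": 0, "wz": 0.02},
    {"hand": 2, "tx": 0, "ty": 0, "tz": 0, "wx": 0, "wy": 0, "wz": 0},
  ],
)

```text
clock: 11.08
eef_pos: [554.1, 178.0, 74.5]
tcp_rot: [3.141, -0.0, 1.465]
contact_force: [0.1, 1.9, -2.2]
opening: 0.082
grasp_force: 40.0
```

```bash
python3 s.py; python3 s.py|grep torq
```

```text
clock 11.075
eef_pos [554.104 178.018  74.489]
tcp_rot [ 3.141 -0.     1.465]
contact_force [ 0.102  1.856 -2.163]
wrist_torque [ 0.296 -0.087  0.065]
grasp_force 40.005
wrist_torque [ 0.296 -0.087  0.065]
```

Call:
arm_command(
  deltas=[
    {"hand": 2, "tx": 0, "ty": -0.05, "tz": 0, "wx": 0, "wy": 0, "wz": 0.02},
    {"hand": 2, "tx": 0, "ty": 0, "tz": 0, "wx": 0, "wy": 0, "wz": 0.01},
    {"hand": 2, "tx": 0, "ty": 0, "tz": 0, "wx": 0, "wy": 0, "wz": 0},
  ],
)

```text
clock: 11.45
eef_pos: [554.1, 178.0, 74.5]
tcp_rot: [3.141, -0.0, 1.435]
contact_force: [1.4, 1.7, -2.5]
opening: 0.089
grasp_force: 40.0
```

```bash
python3 s.py
```

```text
clock 11.45
eef_pos [554.062 178.03   74.496]
tcp_rot [ 3.141 -0.     1.435]
contact_force [ 1.425  1.726 -2.455]
wrist_torque [ 0.389 -0.147  0.208]
grasp_force 40.02
```

The stop is reached (torque 0.21 N m). I turn back to about 1.2 rad, then feel with light pulls.

Call:
arm_command(
  deltas=[
    {"hand": 2, "tx": 0, "ty": 0.1, "tz": 0, "wx": 0, "wy": 0, "wz": -0.06},
    {"hand": 2, "tx": 0, "ty": 0.1, "tz": 0, "wx": 0, "wy": 0, "wz": -0.06},
    {"hand": 2, "tx": 0, "ty": 0.1, "tz": 0, "wx": 0, "wy": 0, "wz": -0.06},
    {"hand": 2, "tx": 0, "ty": 0.1, "tz": 0, "wx": 0, "wy": 0, "wz": -0.06},
    {"hand": 2, "tx": 0, "ty": 0.1, "tz": 0, "wx": 0, "wy": 0, "wz": -0.06},
    {"hand": 2, "tx": 0, "ty": 0, "tz": 0, "wx": 0, "wy": 0, "wz": 0},
  ],
)

```text
clock: 12.2
eef_pos: [554.5, 177.8, 74.6]
tcp_rot: [3.142, 0.0, 1.734]
contact_force: [-0.1, 0.3, -0.6]
opening: 0.089
grasp_force: 40.3
```

Call:
arm_command(
  deltas=[
    {"hand": 2, "tx": 0, "ty": 0, "tz": -1, "wx": 0, "wy": 0, "wz": 0},
    {"hand": 2, "tx": 0, "ty": 0, "tz": -1, "wx": 0, "wy": 0, "wz": 0},
    {"hand": 2, "tx": 0, "ty": 0, "tz": 0, "wx": 0, "wy": 0, "wz": 0},
  ],
)

```text
clock: 12.58
eef_pos: [554.4, 177.9, 76.3]
tcp_rot: [-3.141, 0.0, 1.734]
contact_force: [1.7, 0.2, -4.4]
opening: 0.088
grasp_force: 39.7
```

Call:
arm_command(
  deltas=[
    {"hand": 2, "tx": 0, "ty": 0, "tz": 1, "wx": 0, "wy": 0, "wz": 0},
    {"hand": 2, "tx": 0, "ty": 0.1, "tz": 1, "wx": 0, "wy": 0, "wz": -0.05},
    {"hand": 2, "tx": 0, "ty": 0.08, "tz": 0, "wx": 0, "wy": 0, "wz": -0.05},
    {"hand": 2, "tx": 0, "ty": 0, "tz": -1.2, "wx": 0, "wy": 0, "wz": 0},
    {"hand": 2, "tx": 0, "ty": 0, "tz": -1.2, "wx": 0, "wy": 0, "wz": 0},
    {"hand": 2, "tx": 0, "ty": 0, "tz": 0, "wx": 0, "wy": 0, "wz": 0},
  ],
)

```text
clock: 13.32
eef_pos: [554.7, 178.0, 77.1]
tcp_rot: [3.141, -0.0, 1.834]
contact_force: [0.0, -0.2, -0.0]
opening: 0.088
grasp_force: 40.3
```

Call:
arm_command(
  deltas=[
    {"hand": 2, "tx": 0, "ty": 0, "tz": 1.2, "wx": 0, "wy": 0, "wz": 0},
    {"hand": 2, "tx": 0, "ty": 0.1, "tz": 1.2, "wx": 0, "wy": 0, "wz": -0.05},
    {"hand": 2, "tx": 0, "ty": 0.08, "tz": 0, "wx": 0, "wy": 0, "wz": -0.05},
    {"hand": 2, "tx": 0, "ty": 0, "tz": -1.2, "wx": 0, "wy": 0, "wz": 0},
    {"hand": 2, "tx": 0, "ty": 0, "tz": -1.2, "wx": 0, "wy": 0, "wz": 0},
    {"hand": 2, "tx": 0, "ty": 0, "tz": 0, "wx": 0, "wy": 0, "wz": 0},
  ],
)

```text
clock: 14.08
eef_pos: [554.9, 178.1, 77.0]
tcp_rot: [3.142, -0.0, 1.934]
contact_force: [-1.2, -0.0, -0.4]
opening: 0.086
grasp_force: 40.3
```

Call:
arm_command(
  deltas=[
    {"hand": 2, "tx": 0, "ty": 0, "tz": 1.2, "wx": 0, "wy": 0, "wz": 0},
    {"hand": 2, "tx": 0, "ty": 0.1, "tz": 1.2, "wx": 0, "wy": 0, "wz": -0.05},
    {"hand": 2, "tx": 0, "ty": 0.08, "tz": 0, "wx": 0, "wy": 0, "wz": -0.05},
    {"hand": 2, "tx": 0, "ty": 0, "tz": -1.2, "wx": 0, "wy": 0, "wz": 0},
    {"hand": 2, "tx": 0, "ty": 0, "tz": -1.2, "wx": 0, "wy": 0, "wz": 0},
    {"hand": 2, "tx": 0, "ty": 0, "tz": 0, "wx": 0, "wy": 0, "wz": 0},
  ],
)

```text
clock: 14.82
eef_pos: [554.9, 178.1, 76.5]
tcp_rot: [-3.141, -0.0, 2.034]
contact_force: [0.9, 0.9, -8.0]
opening: 0.085
grasp_force: 39.4
```

The key is free at yaw 1.83 to 1.93 and blocked at 1.73 and 2.03. I return to 1.88 and draw it out.

Call:
arm_command(
  deltas=[
    {"hand": 2, "tx": 0, "ty": 0, "tz": 1.2, "wx": 0, "wy": 0, "wz": 0},
    {"hand": 2, "tx": 0, "ty": -0.1, "tz": 1.2, "wx": 0, "wy": 0, "wz": 0.05},
    {"hand": 2, "tx": 0, "ty": -0.08, "tz": 0, "wx": 0, "wy": 0, "wz": 0.05},
    {"hand": 2, "tx": 0, "ty": -0.08, "tz": 0, "wx": 0, "wy": 0, "wz": 0.05},
    {"hand": 2, "tx": 0, "ty": 0, "tz": -1.2, "wx": 0, "wy": 0, "wz": 0},
    {"hand": 2, "tx": 0, "ty": 0, "tz": -1.2, "wx": 0, "wy": 0, "wz": 0},
    {"hand": 2, "tx": 0, "ty": 0, "tz": -1, "wx": 0, "wy": 0, "wz": 0},
    {"hand": 2, "tx": 0, "ty": 0, "tz": 0, "wx": 0, "wy": 0, "wz": 0},
  ],
)

```text
clock: 15.82
eef_pos: [554.8, 178.0, 78.0]
tcp_rot: [3.141, -0.0, 1.885]
contact_force: [0.5, 0.0, 0.3]
opening: 0.086
grasp_force: 40.5
```

Call:
arm_command(
  deltas=[
    {"hand": 2, "tx": 0, "ty": 0, "tz": -2, "wx": 0, "wy": 0, "wz": 0},
    {"hand": 2, "tx": 0, "ty": 0, "tz": -2, "wx": 0, "wy": 0, "wz": 0},
    {"hand": 2, "tx": 0, "ty": 0, "tz": -2, "wx": 0, "wy": 0, "wz": 0},
  ],
)

```text
clock: 16.2
eef_pos: [554.8, 178.0, 84.1]
tcp_rot: [3.142, 0.0, 1.885]
contact_force: [0.6, -0.2, -1.1]
opening: 0.084
grasp_force: 40.5
```

Call:
arm_command(
  deltas=[
    {"hand": 2, "tx": 0, "ty": 0, "tz": -3, "wx": 0, "wy": 0, "wz": 0},
    {"hand": 2, "tx": 0, "ty": 0, "tz": -3, "wx": 0, "wy": 0, "wz": 0},
    {"hand": 2, "tx": 0, "ty": 0, "tz": 0, "wx": 0, "wy": 0, "wz": 0},
  ],
)

```text
clock: 16.58
eef_pos: [554.8, 178.0, 90.1]
tcp_rot: [3.141, 0.0, 1.885]
contact_force: [-0.2, 0.0, 0.3]
opening: 0.085
grasp_force: 40.5
```

Call:
arm_command(
  deltas=[
    {"hand": 2, "tx": 0, "ty": 0, "tz": -7, "wx": 0, "wy": 0, "wz": 0},
    {"hand": 2, "tx": 0, "ty": 0, "tz": -9, "wx": 0, "wy": 0, "wz": 0},
    {"hand": 2, "tx": 0, "ty": 0, "tz": -9, "wx": 0, "wy": 0, "wz": 0},
    {"hand": 2, "tx": 0, "ty": 0, "tz": -10, "wx": 0, "wy": 0, "wz": 0},
    {"hand": 2, "tx": 0, "ty": 0, "tz": -10, "wx": 0, "wy": 0, "wz": 0},
    {"hand": 2, "tx": 0, "ty": 0, "tz": -10, "wx": 0, "wy": 0, "wz": 0},
    {"hand": 2, "tx": 0, "ty": 0, "tz": -10, "wx": 0, "wy": 0, "wz": 0},
    {"hand": 2, "tx": 0, "ty": 0, "tz": -5, "wx": 0, "wy": 0, "wz": 0},
  ],
)

```text
clock: 17.58
eef_pos: [555.0, 178.1, 160.7]
tcp_rot: [3.141, -0.0, 1.885]
contact_force: [-0.4, 0.4, -0.1]
opening: 0.085
grasp_force: 40.5
```

Call:
arm_command(
  deltas=[
    {"hand": 2, "tx": -29.3, "ty": -15.8, "tz": 0, "wx": 0, "wy": 0, "wz": 0},
    {"hand": 2, "tx": -29.3, "ty": -15.8, "tz": 0, "wx": 0, "wy": 0, "wz": 0},
    {"hand": 2, "tx": -29.3, "ty": -15.8, "tz": 0, "wx": 0, "wy": 0, "wz": 0},
    {"hand": 2, "tx": -29.3, "ty": -15.8, "tz": 0, "wx": 0, "wy": 0, "wz": 0},
    {"hand": 2, "tx": -29.3, "ty": -15.8, "tz": 0, "wx": 0, "wy": 0, "wz": 0},
    {"hand": 2, "tx": -29.3, "ty": -15.8, "tz": 0, "wx": 0, "wy": 0, "wz": 0},
    {"hand": 2, "tx": -29.3, "ty": -15.8, "tz": 0, "wx": 0, "wy": 0, "wz": 0},
    {"hand": 2, "tx": -29.3, "ty": -15.8, "tz": 0, "wx": 0, "wy": 0, "wz": 0},
  ],
)

```text
clock: 18.58
eef_pos: [506.6, -85.0, 160.0]
tcp_rot: [-3.142, -0.0, 1.885]
contact_force: [-0.1, -0.0, 0.0]
opening: 0.089
grasp_force: 40.5
```

Call:
arm_command(
  deltas=[
    {"hand": 2, "tx": 0, "ty": 0, "tz": 0, "wx": 0, "wy": 0, "wz": -0.13},
    {"hand": 2, "tx": 0, "ty": 0, "tz": 0, "wx": 0, "wy": 0, "wz": -0.13},
    {"hand": 2, "tx": 0, "ty": 0, "tz": 0, "wx": 0, "wy": 0, "wz": -0.14},
    {"hand": 2, "tx": 0, "ty": 0, "tz": 0, "wx": 0, "wy": 0, "wz": -0.13},
    {"hand": 2, "tx": 0, "ty": 0, "tz": 0, "wx": 0, "wy": 0, "wz": -0.13},
    {"hand": 2, "tx": 0, "ty": 0, "tz": 0, "wx": 0, "wy": 0, "wz": -0.14},
    {"hand": 2, "tx": 0, "ty": 0, "tz": 0, "wx": 0, "wy": 0, "wz": 0},
  ],
)

```text
clock: 19.45
eef_pos: [506.9, -83.9, 159.9]
tcp_rot: [-3.142, -0.0, 2.684]
contact_force: [-0.3, 0.5, -0.4]
opening: 0.083
grasp_force: 40.5
```

Call:
arm_command(
  deltas=[
    {"hand": 2, "tx": 0, "ty": 0, "tz": 15, "wx": 0, "wy": 0, "wz": 0},
    {"hand": 2, "tx": 0, "ty": 0, "tz": 15, "wx": 0, "wy": 0, "wz": 0},
    {"hand": 2, "tx": 0, "ty": 0, "tz": 15, "wx": 0, "wy": 0, "wz": 0},
    {"hand": 2, "tx": 0, "ty": 0, "tz": 9, "wx": 0, "wy": 0, "wz": 0},
    {"hand": 2, "tx": 0, "ty": 0, "tz": 0, "wx": 0, "wy": 0, "wz": 0},
  ],
)

```text
clock: 20.08
eef_pos: [506.4, -83.8, 104.9]
tcp_rot: [-3.141, -0.002, 2.685]
contact_force: [0.2, 0.7, -0.1]
opening: 0.089
grasp_force: 40.5
```

Run:
```python
from rig import r, imaging
from h import *
s=r.sense();e=s['eef_pos'];y=s['tcp_rot'][2];print(e,y)
o=[]
for n in("scene","top"):
    F=imaging.grab_frame(n);pickle.dump(F,open(n+'2.pkl','wb'));f=F['image'][:,:,::-1]
    c=proj(F,[505.5,-83.4,50])[0].round().astype(int);x,yy=c-40;k=5
    im=cv2.resize(f[yy:yy+80,x:x+80],(400,400),interpolation=cv2.INTER_CUBIC)
    kc=e*[1,1,0]+1.7*np.array([np.cos(y),np.sin(y),0]);fz=e[2]-50.35
    for P,col in((rect(26,5,fz)@rz(y).T+kc,(0,255,0)),(rect(26,5,fz+8)@rz(y).T+kc,(0,255,255)),(rect(32,9,44)@rz(-.457).T+[505.5,-83.4,0],(255,0,0))):
        for q in proj(F,P)[::3]: cv2.circle(im,tuple(((q-[x,yy]+.5)*k-.5).round().astype(int).tolist()),0,col,-1)
    o.append(im)
cv2.imwrite('pics/ins1.png',np.hstack(o))
```

```text
[506.38011196 -83.84261769 104.91141593] 2.6846101167655423
```

View pics/ins1.png

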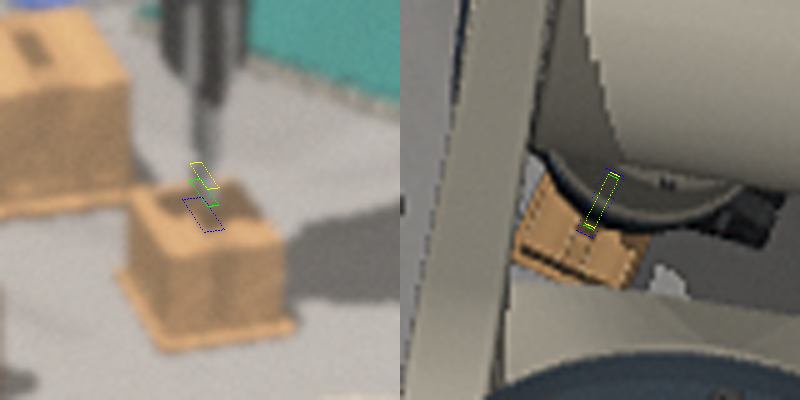

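The model slot sits centrally on the stand top in the scene view, at about (203,214) in the crop. The foot end is blurred near (207,180). One closer look, averaging frames.

Run:
```python
from rig import r, imaging
from h import *
s=r.sense();e=s['eef_pos'];y=s['tcp_rot'][2];print(e,y)
Fs=[imaging.grab_frame('scene') for _ in range(8)];F=Fs[0]
F['image']=np.mean([f['image'] for f in Fs],0).round().astype(np.uint8);pickle.dump(F,open('scene3.pkl','wb'))
x,yy=proj(F,[505.5,-83.4,60])[0].round().astype(int)-[25,30];k=10
raw=F['image'][yy:yy+55,x:x+40,::-1];A=cv2.resize(raw,None,fx=k,fy=k,interpolation=cv2.INTER_CUBIC);B=A.copy()
A=cv2.convertScaleAbs(A,alpha=1.6,beta=-10)
kc=e*[1,1,0]+1.7*np.array([np.cos(y),np.sin(y),0]);fz=e[2]-50.35
for P,col in((rect(26,5,fz)@rz(y).T+kc,(0,255,0)),(rect(26,5,fz+8)@rz(y).T+kc,(0,255,255)),(rect(32,9,44)@rz(-.457).T+[505.5,-83.4,0],(255,0,0)),(rect(64,50,44)@rz(-.457).T+[505.5,-83.4,0],(255,0,0))):
    for q in proj(F,P)[::2]: cv2.circle(B,tuple(((q-[x,yy]+.5)*k-.5).round().astype(int).tolist()),0,col,-1)
cv2.imwrite('pics/ins2.png',np.hstack([A,B]))
```

```text
[507.13855455 -83.99677024 105.9540769 ] 2.6847068162309036
```

View pics/ins2.png

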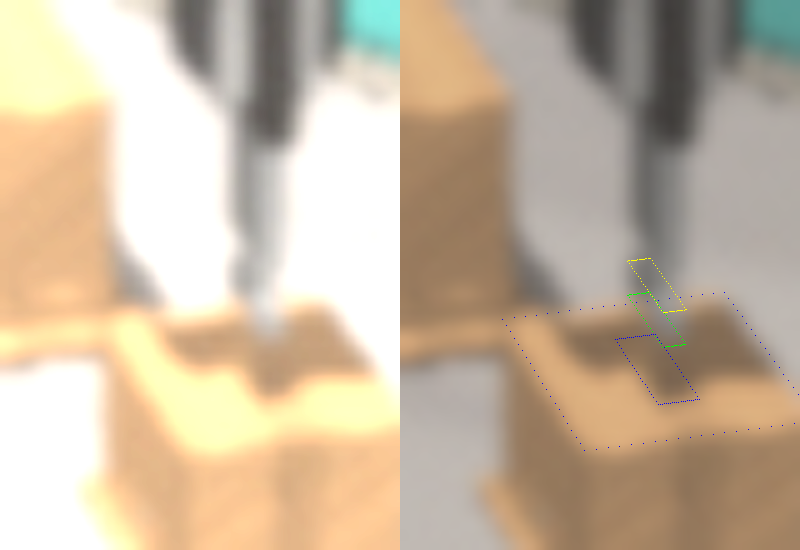

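The foot matches the prediction within about a pixel, and the slot's near end matches the model. I lower gently while feeling.

Call:
arm_command(
  deltas=[
    {"hand": 2, "tx": 0, "ty": 0, "tz": 4, "wx": 0, "wy": 0, "wz": 0},
    {"hand": 2, "tx": 0, "ty": 0, "tz": 4, "wx": 0, "wy": 0, "wz": 0},
    {"hand": 2, "tx": 0, "ty": 0, "tz": 2, "wx": 0, "wy": 0, "wz": 0},
    {"hand": 2, "tx": 0, "ty": 0, "tz": 1.5, "wx": 0, "wy": 0, "wz": 0},
    {"hand": 2, "tx": 0, "ty": 0, "tz": 1, "wx": 0, "wy": 0, "wz": 0},
    {"hand": 2, "tx": 0, "ty": 0, "tz": 0, "wx": 0, "wy": 0, "wz": 0},
  ],
)

```text
clock: 21.32
eef_pos: [507.0, -83.9, 93.3]
tcp_rot: [3.142, -0.0, 2.685]
contact_force: [-0.2, 0.1, -1.0]
opening: 0.085
grasp_force: 40.5
```

Call:
arm_command(
  deltas=[
    {"hand": 2, "tx": 0, "ty": 0, "tz": 1, "wx": 0, "wy": 0, "wz": 0},
    {"hand": 2, "tx": 0, "ty": 0, "tz": 1, "wx": 0, "wy": 0, "wz": 0},
    {"hand": 2, "tx": 0, "ty": 0, "tz": 0, "wx": 0, "wy": 0, "wz": 0},
  ],
)

```text
clock: 21.7
eef_pos: [506.9, -83.9, 91.3]
tcp_rot: [-3.142, -0.0, 2.685]
contact_force: [0.0, -0.6, -0.6]
opening: 0.086
grasp_force: 40.5
```

Call:
arm_command(
  deltas=[
    {"hand": 2, "tx": 0, "ty": 0, "tz": 2, "wx": 0, "wy": 0, "wz": 0},
    {"hand": 2, "tx": 0, "ty": 0, "tz": 2, "wx": 0, "wy": 0, "wz": 0},
    {"hand": 2, "tx": 0, "ty": 0, "tz": 0, "wx": 0, "wy": 0, "wz": 0},
  ],
)

```text
clock: 22.08
eef_pos: [506.8, -83.9, 87.2]
tcp_rot: [-3.141, -0.0, 2.685]
contact_force: [0.1, 0.2, -0.4]
opening: 0.085
grasp_force: 40.5
```

Call:
arm_command(
  deltas=[
    {"hand": 2, "tx": 0, "ty": 0, "tz": 3, "wx": 0, "wy": 0, "wz": 0},
    {"hand": 2, "tx": 0, "ty": 0, "tz": 3, "wx": 0, "wy": 0, "wz": 0},
    {"hand": 2, "tx": 0, "ty": 0, "tz": 0, "wx": 0, "wy": 0, "wz": 0},
  ],
)

```text
clock: 22.45
eef_pos: [506.7, -83.9, 81.1]
tcp_rot: [-3.141, -0.001, 2.685]
contact_force: [0.1, -0.7, 0.1]
opening: 0.091
grasp_force: 40.5
```

Call:
arm_command(
  deltas=[
    {"hand": 2, "tx": 0, "ty": 0, "tz": 4, "wx": 0, "wy": 0, "wz": 0},
    {"hand": 2, "tx": 0, "ty": 0, "tz": 4, "wx": 0, "wy": 0, "wz": 0},
    {"hand": 2, "tx": 0, "ty": 0, "tz": 4, "wx": 0, "wy": 0, "wz": 0},
    {"hand": 2, "tx": 0, "ty": 0, "tz": 4, "wx": 0, "wy": 0, "wz": 0},
    {"hand": 2, "tx": 0, "ty": 0, "tz": 0, "wx": 0, "wy": 0, "wz": 0},
  ],
)

```text
clock: 23.08
eef_pos: [506.7, -83.9, 65.0]
tcp_rot: [-3.141, -0.001, 2.685]
contact_force: [-0.7, -0.2, -0.6]
opening: 0.091
grasp_force: 40.5
```

Call:
arm_command(
  deltas=[
    {"hand": 2, "tx": 0, "ty": 0, "tz": 2, "wx": 0, "wy": 0, "wz": 0},
    {"hand": 2, "tx": 0, "ty": 0, "tz": 2, "wx": 0, "wy": 0, "wz": 0},
    {"hand": 2, "tx": 0, "ty": 0, "tz": 0.7, "wx": 0, "wy": 0, "wz": 0},
    {"hand": 2, "tx": 0, "ty": 0, "tz": 0, "wx": 0, "wy": 0, "wz": 0},
  ],
)

```text
clock: 23.58
eef_pos: [506.9, -84.0, 60.6]
tcp_rot: [-3.142, -0.0, 2.685]
contact_force: [-1.1, -0.4, -0.5]
opening: 0.084
grasp_force: 40.5
```

Almost down. I push until the floor is felt.

Call:
arm_command(
  deltas=[
    {"hand": 2, "tx": 0, "ty": 0, "tz": 0.7, "wx": 0, "wy": 0, "wz": 0},
    {"hand": 2, "tx": 0, "ty": 0, "tz": 0.5, "wx": 0, "wy": 0, "wz": 0},
    {"hand": 2, "tx": 0, "ty": 0, "tz": 0, "wx": 0, "wy": 0, "wz": 0},
  ],
)

```text
clock: 23.95
eef_pos: [507.2, -84.0, 60.2]
tcp_rot: [3.141, 0.0, 2.685]
contact_force: [-2.2, 1.1, 9.3]
opening: 0.086
grasp_force: 42.3
```

Call:
arm_command(
  deltas=[
    {"hand": 2, "tx": 0, "ty": 0, "tz": -0.6, "wx": 0, "wy": 0, "wz": 0},
    {"hand": 10, "tx": 0, "ty": 0, "tz": 0, "wx": 0, "wy": 0, "wz": 0},
    {"hand": 13, "tx": 0, "ty": 0, "tz": 0, "wx": 0, "wy": 0, "wz": 0},
    {"hand": 20, "tx": 0, "ty": 0, "tz": 0, "wx": 0, "wy": 0, "wz": 0},
    {"hand": 32, "tx": 0, "ty": 0, "tz": 0, "wx": 0, "wy": 0, "wz": 0},
    {"hand": 32, "tx": 0, "ty": 0, "tz": 0, "wx": 0, "wy": 0, "wz": 0},
    {"hand": 32, "tx": 0, "ty": 0, "tz": 0, "wx": 0, "wy": 0, "wz": 0},
  ],
)

```text
clock: 24.82
eef_pos: [507.0, -84.0, 60.1]
tcp_rot: [3.142, -0.0, 2.685]
contact_force: [0.2, -0.0, -0.5]
opening: 0.375
grasp_force: 0.0
```

Call:
arm_command(
  deltas=[
    {"hand": 32, "tx": 0, "ty": 0, "tz": -10, "wx": 0, "wy": 0, "wz": 0},
    {"hand": 32, "tx": 0, "ty": 0, "tz": -15, "wx": 0, "wy": 0, "wz": 0},
    {"hand": 32, "tx": 0, "ty": 0, "tz": -20, "wx": 0, "wy": 0, "wz": 0},
    {"hand": 32, "tx": 0, "ty": 0, "tz": -25, "wx": 0, "wy": 0, "wz": 0},
    {"hand": 32, "tx": 0, "ty": 0, "tz": -25, "wx": 0, "wy": 0, "wz": 0},
    {"hand": 32, "tx": 0, "ty": 0, "tz": -25, "wx": 0, "wy": 0, "wz": 0},
    {"hand": 32, "tx": 0, "ty": 0, "tz": -20, "wx": 0, "wy": 0, "wz": 0},
    {"hand": 32, "tx": 0, "ty": 0, "tz": 0, "wx": 0, "wy": 0, "wz": 0},
  ],
)

```text
clock: 25.82
eef_pos: [508.1, -84.1, 202.4]
tcp_rot: [3.14, 0.004, 2.685]
contact_force: [0.5, 0.1, -0.1]
opening: 0.375
grasp_force: 0.0
```

Run:
```python
from rig import r, imaging
from h import *
F=imaging.grab_frame('scene');im=F['image'][:,:,::-1]
kc=[505.5,-83.4,0]
print(proj(F,[[505.5,-83.4,z] for z in(44,92)]))
cv2.imwrite('pics/end.png',cv2.resize(im[190:330,170:420],(800,448),interpolation=cv2.INTER_CUBIC))
```

```text
[[351.18300073 253.40218346]
 [351.39088584 232.63958519]]
```

View pics/end.png

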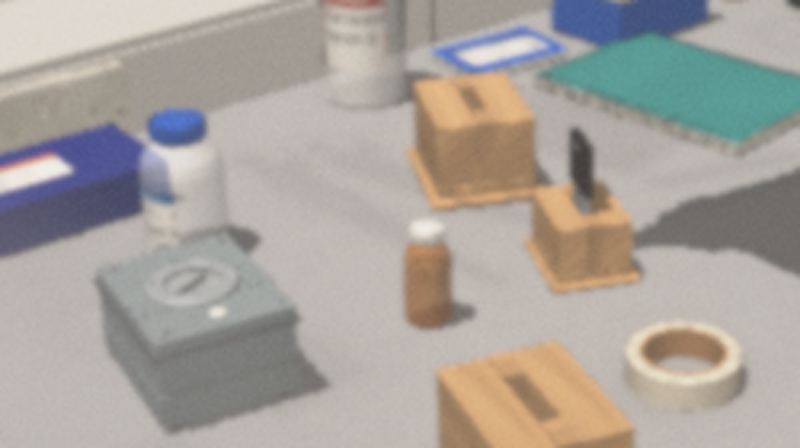

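The key stands in the small stand, bow at about (582,165) and nearly upright. The bystanders are unmoved.

```bash
python3 -c "
from rig import r
print(r.sign_off())"
```

```text
the job is handed in; nothing more can be done
None
```

I turned the key to its stop, drew it out at about 1.07 rad clockwise of the start, and stood it on the floor of the small stand's slot; I handed the job in after about 26 s, and no verdict was shown.

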